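# Clamp a lens carrier in a screw vise beside a parked microscope

### The arm

A 6-joint arm with a two-finger parallel gripper is mounted at the origin on the work surface. World frame = base frame: x ahead of the robot, y to its left, z up, the work surface at z = 0. Lengths are in m, angles in rad, forces in N, time in s.
With the tool pointing down it reaches from about 0.25 to 0.775 m from the base axis. Payload 4 kg.
Tool frame: the origin (TCP) lies midway between the tips of the shut fingers; the grasp point (between the pads) lies 19 mm behind it; z points along the fingers, y is the line along which they close (so a half turn about z gives the same grasp; the last joint's range is limited). The gripper opens to 94 mm and grips with 3 to 60 N. Pads are 16 mm wide; open, the fingers measure 119 mm over their backs; the gripper's body (75 mm by 177 mm) begins 78 mm behind the grasp point.
Start: joints at [1.098, 0.087, 1.371, -0, 1.684, -0.103], TCP at [0.199, 0.513, 0.206] pointing down, gripper open.
Joint ranges: [-3.1, 3.1], [-0.76, 2.03], [0.27, 2.55], [-1.08, 4.22], [0.17, 2.65], [-2.57, 2.57]. Speed limits (rad/s): [2.79, 2.79, 3.14, 3.14, 3.14, 3.14].

### API

Orientations are given as a unit quaternion [w, x, y, z].
In Python, from station import read_state, grab_frame, hand_in gives the robot as it stands.
- The arm moves only by the tool arm_command, never from a script. Its arguments are lists of equal length, an entry for each row: "fingers": the opening, from -1 (shut) to 1 (fully open); "slide": the shift along the tool's x, y, z as a fraction of full scale, a list of three; "dr": the turn, a rotation vector about the tool's x, y, z as a fraction of full scale, a list of three. A call has 1 to 12 rows; each row shifts and turns the commanded pose from where the row before left it, along the tool's axes as they then stand; what a row does not reach is not made up. Full scale, the value 1, is 0.03 m for a shift and 0.1 rad for a turn. A row lasts 1/12 s, in which the tool goes at most 41.7 mm and 7.16 degrees, less where a joint would pass 70% of its speed; a pose out of reach is approached as far as the arm can. A call with a number of a shift or a turn outside -1 to 1 is refused whole. A call with a gripper value outside its range is refused whole. The fingers move at their own pace and stop on an object; "newtons" is the grip in N (left out, the last holds). Time passes only in rows, so rows that do not move let the fingers close. It gives the time, the measured TCP pose, the force, the opening and the grip force at its end, in the units of the state.
- read_state(): the state, without advancing time (a new reading comes with each control period).
- grab_frame(name): name is "side" or "top" or "wrist"; returns a dict with "pixels" (480x640x3 uint8, blue, green, red), "fx", "fy", "cx", "cy" (pixels), "origin" and "orientation" of the camera in the world. Camera axes: x right, y down, z forward; pixel columns grow to the right and rows downward; lengths in m; the calibration is good to about 2 mm. A picture is of the moment at which its call begins. There is no depth.
- hand_in(): hands the job in; it is judged then, once.
The state is a dict: "time": time; "joint_pos": joint angles; "dq": joint speeds; "tau": joint torques, N m; "eef_pos": TCP position; "orientation": TCP orientation; "contact_force": force on the tool from outside, world axes, zero at the start; "moment": the same for the moment, N m; "finger_gap": finger opening in m; "grasp_force": force on a finger pad.
Only numpy, scipy, OpenCV 4.12 (cv2) and the standard library are available. Lean on these libraries where they do the work, as an engineer would, in place of code of your own. Each camera call takes 0.05 s, during which the arm holds its last target. There are 200 camera calls.

### The job

Stand the aluminium lens carrier upright on the bed of the vise, between the open jaws and centred along them, with its lens barrel pointing out of the front of the vise (the long side away from the microscope's post), and let go of it. Then wind the crank clockwise (seen from above) until the jaw has closed on the carrier and its sprung pad holds it firmly. Do not knock the microscope parked over the crank or disturb the other things on the bench, and let go of everything at the end.

Things in the scene. Friction and masses are not known exactly. Their poses are not given: they have to be found in the camera images.
- vise: Fixed vise on a white plate 220 (x) x 400 (y) x 12 mm; origin under the plate's centre, front is -x. Dark steel bed, top at z 26, x -45..45, y -170..5. Fixed jaw x -35..35, inner face at y -135, top z 60; the moving jaw (same width, height) slides along y to it. White gearbox, top z 52, x -45..45, y 77..173, with the crank on a shaft leaning 30 deg from vertical to the vise's +y end.
- jaw_pad: Sprung steel pad 4 x 70 x 34 mm tall before the moving jaw; origin at the foot of the middle of its clamping face (facing the vise's -y), at bed height. At crank 0 the face lies at vise y -55 mm (opening 80 mm); it moves 3.2 mm per rad of crank and gives back up to 7.5 mm against a spring (4 N preload, 2 N per mm).
- crank (a joint): Crank angle (rad): 0 fully open, grows clockwise seen from above down the shaft, end stop at 13.2 (starts between 0 and 3.5). The 44 mm wide carrier is met at about 11.25 and held with about 16 N at the end stop. The screw stays where it is left; it takes about 4 N at the knob.
- crank_hub (a point): Point on the crank's axis, 28 mm out from the middle of the crank arm; z points out along the leaning shaft (up and to the vise's +y), x along the crank arm to the knob. It lies at vise x 0, y 149, z 124 mm.
- knob_mid (a point): Middle of the black crank knob, 45 mm from crank_hub. The knob is a cylinder of 24 mm diameter, 46 mm long, parallel to the shaft, reaching 23 mm either way from here, and spins freely on its pin; the flat crank arm (16 mm wide, 8 thick) has its top 24 mm below this point.
- scope: Fixed stereo microscope; origin on the bench under its head, axes as the vise's. White head x -55..55, y -35..35, z 210..320 mm, black lens below (52 mm diameter, bottom z 185): it overhangs the inner side of the crank, so a vertical tool cannot follow the knob all round; one leaning with the shaft can. Foot 100 x 150 x 22 and post (38 diameter, to z 352) centred at x 190, boom z 262..308 mm.
- carrier: Loose aluminium lens carrier, about 0.55 kg: a block 90 (x) x 44 (y) x 40 mm with a rib 56 (x) x 22 (y) mm on top from z 40 to 82 mm to grip it by, and a black lens barrel 30 mm diameter, 28 mm long out of its -x end. Origin under the centre of the block; z up.
- carrier_rib (a point): Middle of the rib, 64 mm above the carrier's origin.
- carrier_lens (a point): Centre of the lens barrel's outer end, 73 mm from the carrier's origin along its -x, 20 mm above its underside.
- jar: Bystander: brown jar 64 mm diameter, 105 mm tall, origin under its centre.
- eyepiece: Bystander: black eyepiece standing upright, 52 mm diameter, 74 mm tall, origin under its centre.
- stage: Bystander: small metal stage 75 x 55 x 46 mm with a black knob out of its +x end to x = 58 mm, origin under its centre.

How it is judged:
On the way, in this order (a step that is already met when the one before it is completed fails the run):
1. the carrier stands on the bed between the open jaws, lens to the front, let go, the pad not yet on it (x of carrier in the frame of vise between -0.02 and 0.02 m and y of carrier in the frame of vise between -0.14 and -0.05 m and z of carrier in the frame of vise between 0.022 and 0.031 m and x of carrier_lens in the frame of vise below -0.045 m and angle between carrier's own z axis and vertical below 0.08 rad and contact force between the fingers and carrier below 0.3 N and contact force between jaw_pad and carrier below 3 N), for 0.2 s.
2. the pad presses on the carrier with more than 8 N (contact force between jaw_pad and carrier above 8 N), for 0.2 s.
At the end, for the whole second after the job is handed in: Carrier on the bed (origin 22-31 mm up), upright and square to the jaws within 0.06 rad, against the fixed jaw (origin at vise y -118 to -108 mm), within 20 mm of the jaws' middle in x, lens to the front, at rest, the pad pressing on it with over 8 N (contact force between jaw_pad and carrier above 8 N and x of carrier in the frame of vise between -0.02 and 0.02 m and y of carrier in the frame of vise between -0.118 and -0.108 m and z of carrier in the frame of vise between 0.022 and 0.031 m and x of carrier_lens in the frame of vise below -0.045 m and angle between carrier's own z axis and vertical below 0.06 rad and angle between the y axis of carrier and the y axis of vise, either way round below 0.06 rad and linear speed of carrier below 0.01 m/s); the robot touches nothing.
It fails at once if the microscope is knocked (more than 4 N) (contact force between anything else and scope above 4 N).
It fails at once if a bystander is moved by more than 25 mm (distance of any of jar, eyepiece, stage from where it was at the start of the episode above 0.025 m).
It also fails if it takes over 72 s, if anything falls off the work surface, if the arm or the gripper's body presses on something with over 40 N, if the wrist force passes 120 N, or if a joint passes its speed limit or range.

## Working session

There is one attempt and no reset: what is moved stays moved. The work goes in short steps, Python scripts to look and compute and a tool call to move; the robot and the scene stay as the last step left them, time stands still between calls to the robot, and variables do not carry over. Pictures are saved under pics/ and viewed, at most 12 in all, crops included, and the job is handed in when it is done.

Besides the shell and the picture viewer there is one more tool, called as name(argument=value, ...) on one line, values as JSON. arm_command: Moves the arm, as the interface text tells. Its arguments: {"type":"object","properties":{"fingers":{"type":"array"},"slide":{"type":"array"},"dr":{"type":"array"},"newtons":{"type":"number"}},"required":["fingers","slide","dr"]}

```bash
ls; mkdir -p pics; python3 - <<'E'
from station import *
import cv2
s=read_state(); print(s)
for n in("side","top"):
    f=grab_frame(n); cv2.imwrite(f"pics/{n}0.png",f["pixels"]); print({k:v for k,v in f.items() if k!="pixels"})
E
```

```text
pics
{'time': 0.0, 'joint_pos': array([ 1.09788738e+00,  8.79392815e-02,  1.37226648e+00,  3.50838068e-06,
        1.68358507e+00, -1.03126590e-01]), 'dq': array([ 1.08965962e-03,  8.03629184e-04, -1.14197887e-03,  1.76261315e-03,
       -1.04913490e-04,  3.45540316e-05]), 'tau': array([-6.93080092e-04, -3.40175414e+01, -3.02432084e+01,  7.19077815e-02,
        3.25508905e-02, -1.43550951e-04]), 'eef_pos': array([0.19854037, 0.51232171, 0.20430657]), 'orientation': array([-3.13870707e-04,  1.83839262e-01,  9.82955705e-01, -1.05332309e-03]), 'contact_force': array([-0.67803423,  0.05906483,  0.34122253]), 'moment': array([ 0.04689951, -0.01902643, -0.02448798]), 'grasp_force': 0.0, 'finger_gap': 0.09411792533180208}
{'fx': 592.4079231526462, 'fy': 592.4079231526462, 'cx': 328.7197862916704, 'cy': 234.75732557544902, 'origin': array([1.3914703 , 0.03455796, 1.20803386]), 'orientation': array([-0.23308086,  0.65656257,  0.67504814, -0.24271157])}
{'fx': 479.76651027878427, 'fy': 479.76651027878427, 'cx': 312.305914798814, 'cy': 242.46329103752737, 'origin': array([0.31483196, 0.03060098, 1.06627687]), 'orientation': array([ 0.04665671, -0.69771559,  0.71210097, -0.06267629])}
```

View pics/side0.png

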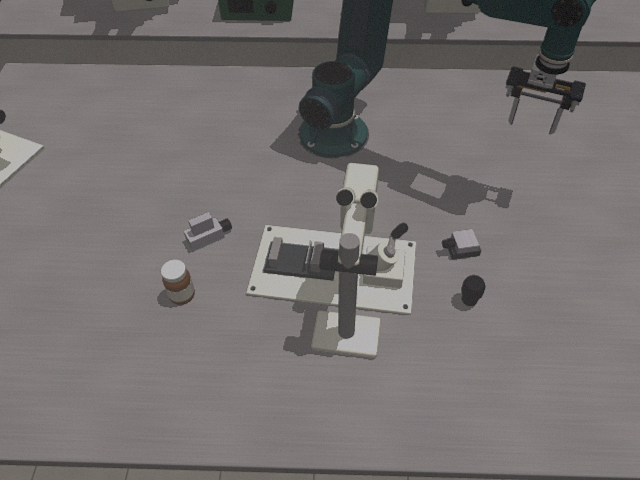

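View pics/top0.png

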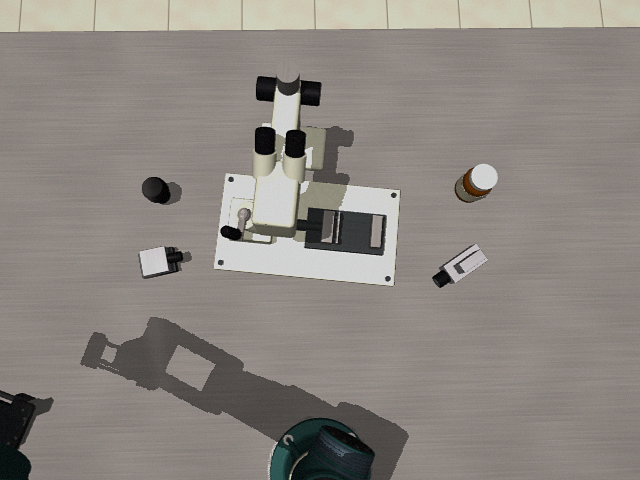

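Top view: vise plate corners are about (226,174), (400,189), (394,285), (214,269), with its front toward the robot. The carrier is near (462,264) with its lens at (440,280), and the crank knob near (230,233). I'll enlarge these.

```bash
python3 - <<'E'
import cv2,numpy as np
t=cv2.imread("pics/top0.png");s=cv2.imread("pics/side0.png")
a=cv2.resize(t[160:300,205:405],None,fx=4,fy=4,interpolation=cv2.INTER_CUBIC)
cv2.imwrite("pics/c1.png",a)
b=cv2.resize(t[235:295,425:495],(400*70//70,343),interpolation=cv2.INTER_CUBIC)
c=cv2.resize(s[205:265,170:240],(400,343),interpolation=cv2.INTER_CUBIC)
cv2.imwrite("pics/c2.png",np.hstack([b,c]))
E
```

```text
(no output)
```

View pics/c1.png

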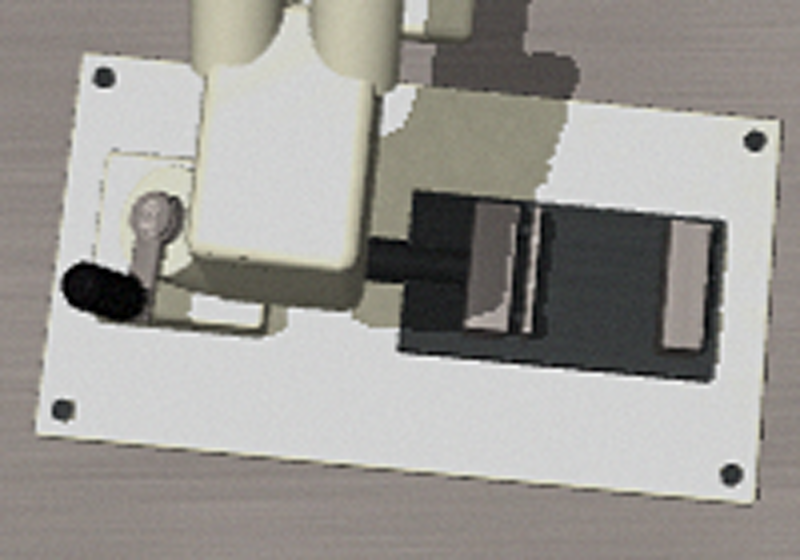

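View pics/c2.png

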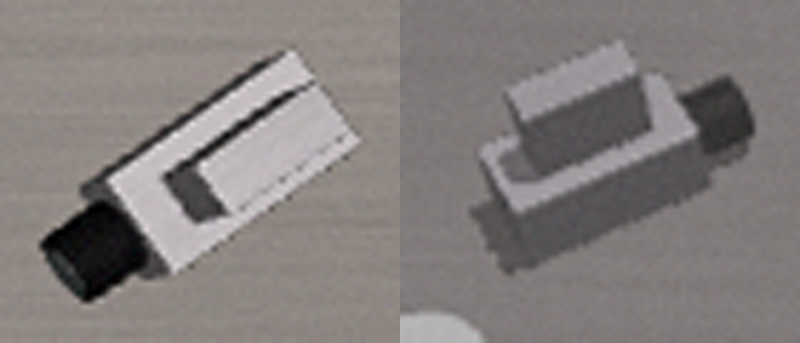

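Crop 1 shows the bed, the jaws and the pad at about x 533, with the knob end at (85,285) and its foot at (130,295). Crop 2 shows the carrier upright, its rib and block corners visible in both views. Next I'll fit the poses.

```bash
cat > h.py <<'E'
import numpy as np
from scipy.spatial.transform import Rotation as R
from scipy.optimize import least_squares
CAM={'side':(592.408,328.720,234.757,[1.3914703,0.03455796,1.20803386],[-0.23308086,0.65656257,0.67504814,-0.24271157]),
'top':(479.7665,312.306,242.463,[0.31483196,0.03060098,1.06627687],[0.04665671,-0.69771559,0.71210097,-0.06267629])}
def rot(q): return R.from_quat(np.r_[q[1:],q[0]])
def proj(c,P):
    f,cx,cy,o,q=CAM[c]; p=rot(q).inv().apply(np.atleast_2d(P)-np.array(o)); return p[:,:2]/p[:,2:]*f+[cx,cy]
def place(v,P): return R.from_euler('z',v[2]).apply(np.atleast_2d(P))+[v[0],v[1],0]
def fitpose(obs,x0):
    f=lambda v:np.concatenate([(proj(c,place(v,P))-uv).ravel() for c,P,uv in obs])
    r=least_squares(f,x0,loss='soft_l1'); return r.x,r.fun.reshape(-1,2)
E
python3 - <<'E'
from h import *
un=lambda L,s,ox,oy,dx=0:[((u-dx+.5)/s-.5+ox,(v+.5)/s-.5+oy) for u,v in L]
V=[('top',np.array([[110,200,12],[110,-200,12],[-110,-200,12],[-110,200,12]])/1e3,np.array(un([(82,53),(780,119),(757,503),(37,433)],4,205,160))),
('top',np.array([[45,-170,26],[-45,-170,26],[-45,5,26]])/1e3,np.array(un([(726,219),(714,382),(399,352)],4,205,160))),
('top',np.array([[35,-135,60],[-35,-135,60]])/1e3,np.array(un([(670,221),(662,347)],4,205,160))),
('side',np.array([[110,200,12],[110,-200,12],[-110,-200,12],[-110,200,12]])/1e3,np.array([(412,311),(248,294),(265,227),(417,240)]))]
v,r=fitpose(V,[.43,.1,-.07]);print('vise',v);print(r.round(1))
s=5.714
C=[('top',np.array([[-45,22,40],[45,22,40],[-45,-22,40]])/1e3,np.array(un([(105,180),(295,52),(172,275)],s,425,235))),
('top',np.array([[-28,11,82],[28,11,82],[28,-11,82],[-28,-11,82]])/1e3,np.array(un([(195,178),(310,85),(358,140),(228,213)],s,425,235))),
('side',np.array([[45,22,40],[45,-22,40],[-45,22,40],[-45,-22,40]])/1e3,np.array(un([(520,213),(480,145),(698,130),(660,75)],s,170,205,400))),
('side',np.array([[28,-11,82],[-28,-11,82],[-28,11,82],[28,11,82]])/1e3,np.array(un([(505,95),(620,40),(638,72),(523,122)],s,170,205,400)))]
for a in(-1,2): 
  c,r=fitpose(C,[.27,-.29,a]);print('car',c,(r**2).sum());print(r.round(1).tolist())
# pad face: top edge corners at vise z .060
for y in (-55,-60,-66):
  print(y,((proj('top',place(v,[[.035,y/1e3,.06],[-.035,y/1e3,.06]]))-[205,160])*4).round(0).tolist())
ax=np.array([0,.5,.866])
for d in range(0,360,30):
  a=np.radians(d); p=np.array([0,.149,.124])+.045*(np.cos(a)*np.array([1,0,0])+np.sin(a)*np.array([0,.866,-.5]))
  e=[p-.023*ax,p,p+.023*ax]
  print(d,((proj('top',place(v,e))-[205,160])*4).round(0).tolist(),proj('side',place(v,p)).round(0))
E
```

```text
vise [ 0.51087381  0.01440687 -0.11069792]
[[-0.9  0.1]
 [ 0.1 -0.3]
 [-0.2  0.3]
 [-1.4  1.4]
 [-0.4  0.1]
 [-0.  -0.7]
 [-0.7 -0.4]
 [-0.1 -0.7]
 [-0.4 -0.1]
 [-1.3  1. ]
 [-3.2 -1.4]
 [-1.3 -3.1]
 [-1.9 -0.1]]
car [ 0.42345208 -0.32428188 -1.00372767] 21.258757330716442
[[-0.6, -0.0], [-0.7, -0.4], [-0.3, 0.3], [-0.8, -1.9], [0.5, -0.4], [-1.6, -1.3], [-0.3, 0.7], [-1.5, -0.4], [-1.1, 0.1], [-0.0, 0.1], [-0.3, -1.3], [-0.7, -1.7], [-0.2, -0.6], [0.1, -0.7], [-0.5, -0.7]]
car [ 0.42345208 -0.32428188 -1.00372765] 21.258756958138484
[[-0.6, -0.0], [-0.7, -0.4], [-0.3, 0.3], [-0.8, -1.9], [0.5, -0.4], [-1.6, -1.3], [-0.3, 0.7], [-1.5, -0.4], [-1.1, 0.1], [-0.0, 0.1], [-0.3, -1.3], [-0.7, -1.7], [-0.2, -0.6], [0.1, -0.7], [-0.5, -0.7]]
-55 [[520.0, 203.0], [509.0, 331.0]]
-60 [[529.0, 204.0], [518.0, 332.0]]
-66 [[540.0, 205.0], [530.0, 333.0]]
0 [[155.0, 131.0], [127.0, 119.0], [98.0, 106.0]] [[395. 259.]]
30 [[118.0, 145.0], [90.0, 133.0], [61.0, 120.0]] [[403. 261.]]
60 [[90.0, 177.0], [61.0, 165.0], [32.0, 154.0]] [[409. 258.]]
90 [[76.0, 219.0], [47.0, 209.0], [17.0, 198.0]] [[412. 252.]]
120 [[80.0, 261.0], [51.0, 251.0], [21.0, 241.0]] [[410. 243.]]
150 [[101.0, 292.0], [73.0, 283.0], [43.0, 273.0]] [[405. 235.]]
180 [[135.0, 303.0], [107.0, 294.0], [77.0, 285.0]] [[397. 229.]]
210 [[172.0, 291.0], [144.0, 282.0], [115.0, 272.0]] [[389. 227.]]
240 [[202.0, 258.0], [175.0, 248.0], [146.0, 238.0]] [[383. 230.]]
270 [[217.0, 214.0], [190.0, 203.0], [162.0, 192.0]] [[380. 236.]]
300 [[212.0, 171.0], [185.0, 159.0], [157.0, 147.0]] [[381. 245.]]
330 [[189.0, 141.0], [162.0, 128.0], [133.0, 116.0]] [[387. 253.]]
```

```bash
cat >> h.py <<'E'
def plan(p,Rm,wps,n=None):
    "per-row slide values for straight segments at constant orientation"
    for w in wps:
        d=Rm.T@(np.array(w)-p)/.03; k=n or int(np.ceil(np.linalg.norm(d)/.9)); print(k,'rows of',(d/k).round(3).tolist()); p=np.array(w)
def frame(z,y): z=np.array(z)/np.linalg.norm(z); return np.c_[np.cross(y,z),y,z]
def turn(Ra,Rb): return R.from_matrix(Ra.T@Rb).as_rotvec()
VI=[.51087,.01441,-.11070]; CA=[.42345,-.32428,-1.00373]
E
python3 - <<'E'
from h import *
from station import *
s=read_state(); Ra=rot(s['orientation']).as_matrix()
Rb=frame([0,0,-1],[np.cos(.567),np.sin(.567),0])
print(turn(Ra,Rb)); 
plan(s['eef_pos'],Rb,[(.2,.25,.2),(.29,0,.2),(.33,-.22,.2),(.4235,-.3243,.2),(.4235,-.3243,.12)])
E
```

```text
[-1.94447340e-03  4.19834338e-04  6.33972842e-01]
10 rows of [-0.74, -0.466, 0.015]
10 rows of [-0.864, -0.195, 0.0]
9 rows of [-0.767, -0.313, 0.0]
6 rows of [-0.768, 0.127, 0.0]
3 rows of [0.0, 0.0, 0.889]
```

arm_command(fingers=[1, 1, 1, 1, 1, 1, 1], slide=[[0, 0, 0], [0, 0, 0], [0, 0, 0], [0, 0, 0], [0, 0, 0], [0, 0, 0], [0, 0, 0]], dr=[[0, 0, 0.906], [0, 0, 0.906], [0, 0, 0.906], [0, 0, 0.906], [0, 0, 0.906], [0, 0, 0.906], [0, 0, 0.906]])

```text
time: 0.68
eef_pos: [0.1986, 0.5125, 0.2048]
orientation: [0.0, 0.483, 0.876, -0.001]
contact_force: [-0.2, 0.8, -0.5]
finger_gap: 0.0942
grasp_force: 0.0
```

arm_command(fingers=[1, 1, 1, 1, 1, 1, 1, 1, 1, 1], slide=[[-0.74, -0.466, 0.015], [-0.74, -0.466, 0.015], [-0.74, -0.466, 0.015], [-0.74, -0.466, 0.015], [-0.74, -0.466, 0.015], [-0.74, -0.466, 0.015], [-0.74, -0.466, 0.015], [-0.74, -0.466, 0.015], [-0.74, -0.466, 0.015], [-0.74, -0.466, 0.015]], dr=[[0, 0, 0], [0, 0, 0], [0, 0, 0], [0, 0, 0], [0, 0, 0], [0, 0, 0], [0, 0, 0], [0, 0, 0], [0, 0, 0], [0, 0, 0]])

```text
time: 1.52
eef_pos: [0.1995, 0.2491, 0.2004]
orientation: [-0.0, 0.481, 0.877, -0.0]
contact_force: [0.7, -0.0, 0.3]
finger_gap: 0.0941
grasp_force: 0.0
```

arm_command(fingers=[1, 1, 1, 1, 1, 1, 1, 1, 1, 1], slide=[[-0.864, -0.195, 0], [-0.864, -0.195, 0], [-0.864, -0.195, 0], [-0.864, -0.195, 0], [-0.864, -0.195, 0], [-0.864, -0.195, 0], [-0.864, -0.195, 0], [-0.864, -0.195, 0], [-0.864, -0.195, 0], [-0.864, -0.195, 0]], dr=[[0, 0, 0], [0, 0, 0], [0, 0, 0], [0, 0, 0], [0, 0, 0], [0, 0, 0], [0, 0, 0], [0, 0, 0], [0, 0, 0], [0, 0, 0]])

```text
time: 2.35
eef_pos: [0.2898, -0.0009, 0.2007]
orientation: [0.0, 0.481, 0.877, 0.0]
contact_force: [0.7, 0.1, -0.2]
finger_gap: 0.0939
grasp_force: 0.0
```

arm_command(fingers=[1, 1, 1, 1, 1, 1, 1, 1, 1], slide=[[-0.767, -0.313, 0], [-0.767, -0.313, 0], [-0.767, -0.313, 0], [-0.767, -0.313, 0], [-0.767, -0.313, 0], [-0.767, -0.313, 0], [-0.767, -0.313, 0], [-0.767, -0.313, 0], [-0.767, -0.313, 0]], dr=[[0, 0, 0], [0, 0, 0], [0, 0, 0], [0, 0, 0], [0, 0, 0], [0, 0, 0], [0, 0, 0], [0, 0, 0], [0, 0, 0]])

```text
time: 3.1
eef_pos: [0.3295, -0.2208, 0.2004]
orientation: [-0.0, 0.481, 0.877, 0.0]
contact_force: [0.3, 0.7, 0.6]
finger_gap: 0.0941
grasp_force: 0.0
```

arm_command(fingers=[1, 1, 1, 1, 1, 1, 1, 1], slide=[[-0.768, 0.127, 0], [-0.768, 0.127, 0], [-0.768, 0.127, 0], [-0.768, 0.127, 0], [-0.768, 0.127, 0], [-0.768, 0.127, 0], [0, 0, 0], [0, 0, 0]], dr=[[0, 0, 0], [0, 0, 0], [0, 0, 0], [0, 0, 0], [0, 0, 0], [0, 0, 0], [0, 0, 0], [0, 0, 0]])

```text
time: 3.77
eef_pos: [0.4232, -0.3241, 0.1996]
orientation: [-0.001, 0.481, 0.877, 0.0]
contact_force: [-0.5, 0.6, 0.8]
finger_gap: 0.0938
grasp_force: 0.0
```

arm_command(fingers=[1, 1, 1, 1, 1, 1, -1, -1, -1, -1, -1, -1], slide=[[0, 0, 0.84], [0, 0, 0.84], [0, 0, 0.84], [0, 0, 0.84], [0, 0, 0.84], [0, 0, 0.84], [0, 0, 0], [0, 0, 0], [0, 0, 0], [0, 0, 0], [0, 0, 0], [0, 0, 0]], dr=[[0, 0, 0], [0, 0, 0], [0, 0, 0], [0, 0, 0], [0, 0, 0], [0, 0, 0], [0, 0, 0], [0, 0, 0], [0, 0, 0], [0, 0, 0], [0, 0, 0], [0, 0, 0]], newtons=35)

```text
time: 4.77
eef_pos: [0.4241, -0.3248, 0.0516]
orientation: [0.002, 0.481, 0.877, -0.0]
contact_force: [-0.8, -0.5, -0.0]
finger_gap: 0.0575
grasp_force: 0.0
```

arm_command(fingers=[-1, -1, -1, -1, -1, -1, -1, -1], slide=[[0, 0, 0], [0, 0, 0], [0, 0, 0], [0, 0, 0], [0, 0, -0.5], [0, 0, -0.7], [0, 0, 0], [0, 0, 0]], dr=[[0, 0, 0], [0, 0, 0], [0, 0, 0], [0, 0, 0], [0, 0, 0], [0, 0, 0], [0, 0, 0], [0, 0, 0]])

```text
time: 5.43
eef_pos: [0.4234, -0.3241, 0.0852]
orientation: [0.0, 0.481, 0.877, 0.0]
contact_force: [-0.1, 0.5, -7.3]
finger_gap: 0.0221
grasp_force: 35.0
```

```bash
python3 - <<'E'
from station import *
from h import *
import cv2
f=grab_frame("top");g=grab_frame("side")
a=cv2.resize(f["pixels"][225:305,405:505],(500,400),interpolation=3);b=cv2.resize(g["pixels"][190:270,165:225],(300,400),interpolation=3)
cv2.imwrite("pics/g1.png",np.hstack([a,b]))
E
```

```text
(no output)
```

View pics/g1.png

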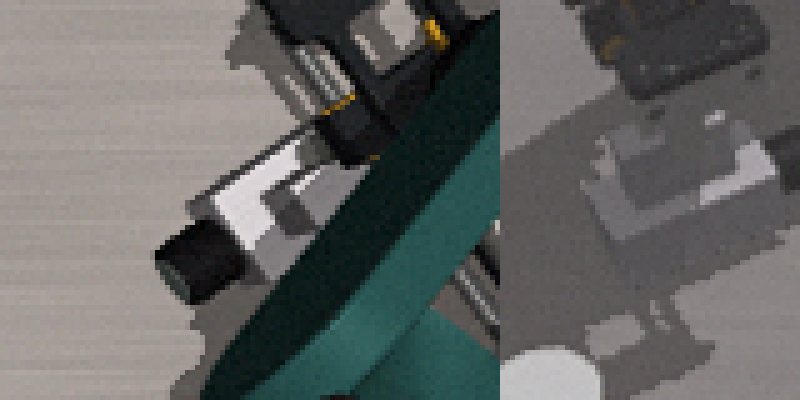

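The carrier is held level in the gripper and clear of the bench, with the finger gap at 22 mm, which is the rib width. Now I'll plan the placement and check where the scope head lies.

```bash
python3 - <<'E'
from station import *
from h import *
# scope head: back-project crop pixels at z=.32 into vise frame
f,cx,cy,o,q=CAM['top']
for u,v in [(378,82),(362,268),(188,255),(205,70)]:
    d=rot(q).apply([(u/4+205-cx)/f,(v/4+160-cy)/f,1]); p=np.array(o)+d*(.32-o[2])/d[2]
    print((R.from_euler('z',-VI[2]).apply(p-[VI[0],VI[1],0])).round(3))
s=read_state(); Ra=rot(s['orientation']).as_matrix()
a=VI[2]+np.pi/2; Rb=frame([0,0,-1],[np.cos(a),np.sin(a),0])
print(turn(Ra,Rb)); p=s['eef_pos']; T=place(VI,[[0,-.102,.0755]])[0]; print(T)
plan(p,Ra,[p*[1,1,0]+[0,0,.19]]); plan(p*[1,1,0]+[0,0,.19],Rb,[T*[1,1,0]+[0,0,.19],T+[0,0,.02]])
E
```

```text
[0.019 0.019 0.32 ]
[-0.057  0.018  0.32 ]
[-0.058  0.087  0.32 ]
[0.018 0.088 0.32 ]
[ 0.00099926 -0.00448774 -0.89335732]
[ 0.49960165 -0.08696566  0.0755    ]
4 rows of [0.004, -0.001, -0.889]
10 rows of [-0.17, 0.81, 0.0]
4 rows of [0.0, 0.0, 0.788]
```

arm_command(fingers=[-1, -1, -1, -1], slide=[[0, 0, -0.889], [0, 0, -0.889], [0, 0, -0.889], [0, 0, -0.889]], dr=[[0, 0, 0], [0, 0, 0], [0, 0, 0], [0, 0, 0]])

```text
time: 5.87
eef_pos: [0.4223, -0.3231, 0.1906]
orientation: [-0.003, 0.481, 0.877, 0.001]
contact_force: [-0.3, 0.0, -5.9]
finger_gap: 0.0217
grasp_force: 35.0
```

arm_command(fingers=[-1, -1, -1, -1, -1, -1, -1, -1, -1, -1, -1], slide=[[0, 0, 0], [0, 0, 0], [0, 0, 0], [0, 0, 0], [0, 0, 0], [0, 0, 0], [0, 0, 0], [0, 0, 0], [0, 0, 0], [0, 0, 0], [0, 0, 0]], dr=[[0, 0, -0.893], [0, 0, -0.893], [0, 0, -0.893], [0, 0, -0.893], [0, 0, -0.893], [0, 0, -0.893], [0, 0, -0.893], [0, 0, -0.893], [0, 0, -0.893], [0, 0, -0.893], [0, 0, 0]])

```text
time: 6.78
eef_pos: [0.4224, -0.3233, 0.1897]
orientation: [-0.002, 0.055, 0.998, 0.002]
contact_force: [-0.1, -0.2, -6.7]
finger_gap: 0.0216
grasp_force: 35.0
```

arm_command(fingers=[-1, -1, -1, -1, -1, -1, -1, -1, -1, -1, -1], slide=[[-0.17, 0.81, 0], [-0.17, 0.81, 0], [-0.17, 0.81, 0], [-0.17, 0.81, 0], [-0.17, 0.81, 0], [-0.17, 0.81, 0], [-0.17, 0.81, 0], [-0.17, 0.81, 0], [-0.17, 0.81, 0], [-0.17, 0.81, 0], [0, 0, 0]], dr=[[0, 0, 0], [0, 0, 0], [0, 0, 0], [0, 0, 0], [0, 0, 0], [0, 0, 0], [0, 0, 0], [0, 0, 0], [0, 0, 0], [0, 0, 0], [0, 0, 0]])

```text
time: 7.7
eef_pos: [0.5013, -0.0834, 0.1907]
orientation: [-0.001, 0.054, 0.999, 0.003]
contact_force: [-0.2, -0.3, -6.0]
finger_gap: 0.0213
grasp_force: 35.0
```

```bash
python3 - <<'E'
from station import *
from h import *
import cv2
s=read_state();print(s['eef_pos'],s['orientation'],s['joint_pos'],s['contact_force'])
a=VI[2]+np.pi/2; Rb=frame([0,0,-1],[np.cos(a),np.sin(a),0]); print(turn(rot(s['orientation']).as_matrix(),Rb))
plan(s['eef_pos'],Rb,[(.4996,-.087,.0955)])
f=grab_frame("top");g=grab_frame("side")
a=cv2.resize(f["pixels"][160:310,210:410],(533,400),interpolation=3);b=cv2.resize(g["pixels"][200:320,240:320],(267,400),interpolation=3)
cv2.imwrite("pics/p1.png",np.hstack([a,b]))
E
```

```text
[ 0.50127614 -0.08336872  0.19069074] [-9.65324779e-04  5.41144298e-02  9.98531007e-01  2.55422392e-03] [-2.79576126e-01 -8.66706205e-04  1.49135242e+00  4.56346471e-03
  1.65412979e+00 -1.74171732e+00] [-0.21327718 -0.30843629 -6.0382429 ]
[ 0.00499383 -0.0022103   0.00241784]
4 rows of [0.011, -0.032, 0.793]
```

View pics/p1.png

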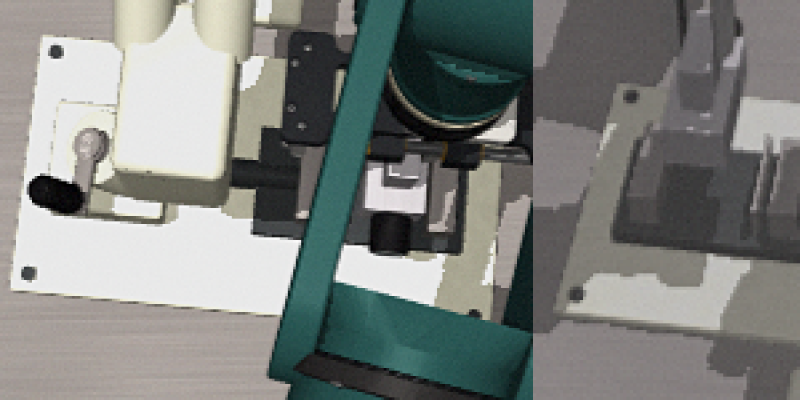

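The carrier hangs between the jaws with its barrel to the front, at about (388,235) in the crop. Lowering it now.

arm_command(fingers=[-1, -1, -1, -1, -1, -1], slide=[[0.011, -0.032, 0.793], [0.011, -0.032, 0.793], [0.011, -0.032, 0.793], [0.011, -0.032, 0.793], [0, 0, 0], [0, 0, 0]], dr=[[0.05, -0.02, 0.02], [0, 0, 0], [0, 0, 0], [0, 0, 0], [0, 0, 0], [0, 0, 0]])

```text
time: 8.3
eef_pos: [0.4979, -0.0928, 0.096]
orientation: [-0.001, 0.058, 0.998, -0.002]
contact_force: [-0.5, 0.0, -6.3]
finger_gap: 0.0217
grasp_force: 35.0
```

```bash
python3 - <<'E'
from station import *
from h import *
s=read_state();print(s['eef_pos'],s['contact_force'])
a=VI[2]+np.pi/2; Rb=frame([0,0,-1],[np.cos(a),np.sin(a),0]); print(turn(rot(s['orientation']).as_matrix(),Rb))
plan(s['eef_pos'],Rb,[(.4996,-.087,.0755)],4)
E
```

```text
[ 0.49791906 -0.0928415   0.09599389] [-0.45672026  0.03618958 -6.342705  ]
[-0.00470845 -0.00152965 -0.00466324]
4 rows of [-0.009, 0.05, 0.171]
```

arm_command(fingers=[-1, -1], slide=[[0, 0, 0], [0, 0, 0]], dr=[[0, 0, 0], [0, 0, 0]])

```text
time: 8.47
eef_pos: [0.4997, -0.0928, 0.0982]
orientation: [0.002, 0.057, 0.998, -0.003]
contact_force: [-0.2, 0.1, -6.1]
finger_gap: 0.0213
grasp_force: 35.0
```

arm_command(fingers=[-1, -1], slide=[[0, 0, 0], [0, 0, 0]], dr=[[0, 0, 0], [0, 0, 0]])

```text
time: 8.63
eef_pos: [0.4997, -0.0924, 0.0981]
orientation: [0.002, 0.057, 0.998, -0.003]
contact_force: [0.6, -0.2, -6.6]
finger_gap: 0.0217
grasp_force: 35.0
```

```bash
python3 - <<'E'
from station import *
from h import *
s=read_state();print(s['eef_pos'],s['dq'],s['time'])
a=VI[2]+np.pi/2; Rb=frame([0,0,-1],[np.cos(a),np.sin(a),0]); print(turn(rot(s['orientation']).as_matrix(),Rb))
plan(s['eef_pos'],Rb,[(.4996,-.087,.0755)],4)
E
```

```text
[ 0.49966003 -0.09237453  0.09809751] [ 0.00265611  0.00048762  0.00440571  0.00015631 -0.00153868  0.00093039] 8.6333
[-0.00518356  0.00330248 -0.00249951]
4 rows of [0.005, 0.044, 0.188]
```

arm_command(fingers=[-1, -1, -1, -1, -1, -1, -1, -1, -1], slide=[[0.005, 0.044, 0.188], [0.005, 0.044, 0.188], [0.005, 0.044, 0.188], [0.005, 0.044, 0], [0, 0, 0], [0, 0, 0], [0, 0, 0], [0, 0, 0], [0, 0, 0]], dr=[[-0.05, 0.03, -0.02], [0, 0, 0], [0, 0, 0], [0, 0, 0], [0, 0, 0], [0, 0, 0], [0, 0, 0], [0, 0, 0], [0, 0, 0]])

```text
time: 9.38
eef_pos: [0.5015, -0.0908, 0.0914]
orientation: [0.004, 0.056, 0.998, -0.004]
contact_force: [-14.5, -3.2, 33.2]
finger_gap: 0.0218
grasp_force: 35.1
```

```bash
python3 - <<'E'
from station import *
from h import *
s=read_state();print(s['eef_pos'],s['contact_force'])
a=VI[2]+np.pi/2; Rb=frame([0,0,-1],[np.cos(a),np.sin(a),0]); print(turn(rot(s['orientation']).as_matrix(),Rb))
plan(s['eef_pos'],Rb,[(.4996,-.087,.0755)],4)
E
```

```text
[ 0.50154546 -0.0907595   0.09144204] [-14.46909251  -3.24481339  33.241024  ]
[-0.00837576  0.00876573 -0.00085819]
4 rows of [0.02, 0.029, 0.133]
```

arm_command(fingers=[-1, -1, -1, -1], slide=[[0, 0, -0.3], [0, 0, -0.3], [0, 0, 0], [0, 0, 0]], dr=[[0, 0, 0], [0, 0, 0], [0, 0, 0], [0, 0, 0]])

```text
time: 9.72
eef_pos: [0.4991, -0.0866, 0.0976]
orientation: [-0.001, 0.055, 0.998, 0.0]
contact_force: [0.7, 0.7, -7.0]
finger_gap: 0.0215
grasp_force: 35.0
```

```bash
python3 - <<'E'
from station import *
from h import *
import cv2
s=read_state();print(s['eef_pos'],s['contact_force'],turn(rot(s['orientation']).as_matrix(),frame([0,0,-1],[np.sin(.1107),np.cos(.1107),0])))
f=grab_frame("top")["pixels"];g=grab_frame("side")["pixels"];w=grab_frame("wrist")["pixels"]
up=lambda i,w,h:cv2.resize(i,(w,h),interpolation=3)
cv2.imwrite("pics/p2.png",np.vstack([np.hstack([up(f[190:265,300:400],400,300),up(g[205:295,240:360],400,300)]),np.hstack([up(w,400,300),up(g[225:285,255:335],400,300)])]))
E
```

```text
[ 0.49912649 -0.0866182   0.09761856] [ 0.67572196  0.67838872 -7.04807227] [ 5.12830743e-04 -1.69969735e-03 -1.58523522e-05]
```

View pics/p2.png

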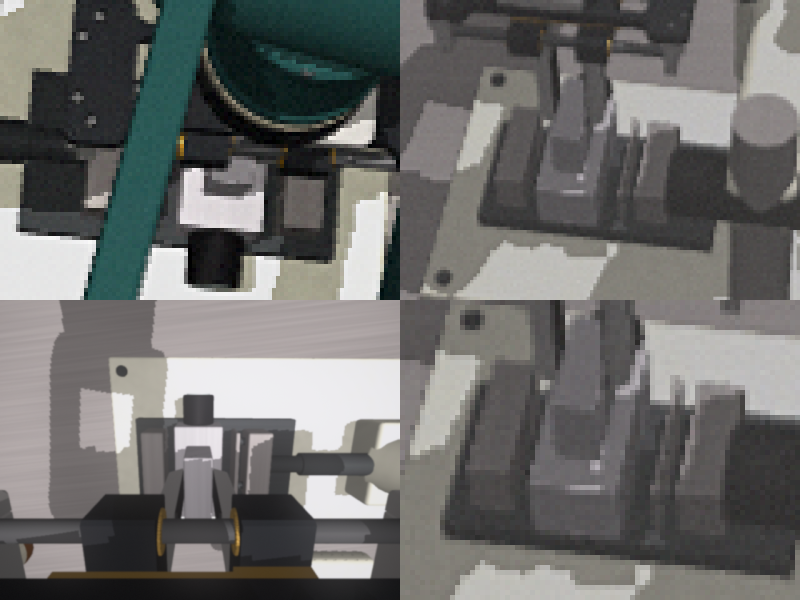

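The side view shows the carrier pitched in the grip, its rear (+x) end low and touching the bed. I'll fit the pitch.

```bash
python3 - <<'E'
from h import *
sd=lambda u,v:(255+(u-400)/5,225+(v-300)/5)
tp=lambda u,v:(300+u/4,190+v/4)
O=[('top',[-.045,.022,.04],tp(180,228)),('top',[-.045,-.022,.04],tp(262,235)),
('side',[.045,-.022,.04],sd(540,457)),('side',[.045,.022,.04],sd(628,472)),('side',[.045,-.022,0],sd(532,527)),('side',[.045,.022,0],sd(620,542)),
('top',[-.073,.015,.02],tp(187,288)),('top',[-.073,-.015,.02],tp(240,290))]
def f(v):
    r=[]
    for c,P,uv in O:
        q=R.from_euler('y',v[3]).apply(np.array(P)-[0,0,.066])+[v[0],v[1],v[2]]
        r.append((proj(c,place(VI,q))-uv)[0])
    return np.ravel(r)
r=least_squares(f,[0,-.102,.11,0],loss='soft_l1');print(r.x,r.fun.round(1).reshape(-1,2).tolist())
print(R.from_euler('z',.1107).apply(np.array([.4991,-.0866,.0976+.018])-[VI[0],VI[1],0]))
E
```

```text
[-0.00100349 -0.10090858  0.10295855 -0.06331135] [[-1.3, 0.2], [-0.9, 0.4], [-3.7, 1.7], [-3.1, 0.7], [-1.2, -1.6], [-1.0, -2.6], [-1.6, -0.7], [-0.9, 0.1]]
[-0.00053897 -0.101692    0.1156    ]
```

The likely cause is that the fingers closed only during the lift, so the grip is about 12 mm high on the rib and the 33 N was the underside meeting the bed. I'll touch down gently.

arm_command(fingers=[-1, -1, -1, -1, -1], slide=[[0, 0, 0.13], [0, 0, 0], [0, 0, 0], [0, 0, 0], [0, 0, 0]], dr=[[0, 0, 0], [0, 0, 0], [0, 0, 0], [0, 0, 0], [0, 0, 0]], newtons=10)

```text
time: 10.28
eef_pos: [0.4992, -0.0869, 0.0943]
orientation: [-0.001, 0.055, 0.998, 0.0]
contact_force: [-0.2, 0.2, -5.6]
finger_gap: 0.0221
grasp_force: 10.0
```

arm_command(fingers=[-1, -1, -1, -1], slide=[[0, 0, 0.06], [0, 0, 0], [0, 0, 0], [0, 0, 0]], dr=[[0, 0, 0], [0, 0, 0], [0, 0, 0], [0, 0, 0]])

```text
time: 10.62
eef_pos: [0.4993, -0.0869, 0.0927]
orientation: [-0.0, 0.055, 0.998, 0.0]
contact_force: [-0.2, -0.7, -6.3]
finger_gap: 0.0221
grasp_force: 10.0
```

arm_command(fingers=[-1, -1, -1, -1], slide=[[0, 0, 0.06], [0, 0, 0], [0, 0, 0], [0, 0, 0]], dr=[[0, 0, 0], [0, 0, 0], [0, 0, 0], [0, 0, 0]])

```text
time: 10.95
eef_pos: [0.4993, -0.0868, 0.0916]
orientation: [-0.0, 0.055, 0.998, 0.0]
contact_force: [-3.2, 1.1, 0.4]
finger_gap: 0.0218
grasp_force: 10.0
```

arm_command(fingers=[-1, -1, -1, -1], slide=[[0, 0, 0.06], [0, 0, 0], [0, 0, 0], [0, 0, 0]], dr=[[0, 0, 0], [0, 0, 0], [0, 0, 0], [0, 0, 0]])

```text
time: 11.28
eef_pos: [0.4992, -0.0868, 0.0915]
orientation: [-0.0, 0.055, 0.998, 0.0]
contact_force: [-6.4, 2.5, 8.0]
finger_gap: 0.0218
grasp_force: 10.0
```

arm_command(fingers=[-1, -1, -1, -1, -1, -1], slide=[[0, 0, 0], [0, 0, 0], [0, 0, 0], [0, 0, 0], [0, 0, 0], [0, 0, 0]], dr=[[0, 0, 0], [0, 0, 0], [0, 0, 0], [0, 0, 0], [0, 0, 0], [0, 0, 0]], newtons=3)

```text
time: 11.78
eef_pos: [0.5007, -0.087, 0.0899]
orientation: [0.001, 0.055, 0.998, 0.0]
contact_force: [0.2, 1.7, 6.1]
finger_gap: 0.0221
grasp_force: 3.0
```

```bash
python3 - <<'E'
from station import *
from h import *
import cv2
g=grab_frame("side")["pixels"];w=grab_frame("wrist")["pixels"]
up=lambda i,w,h:cv2.resize(i,(w,h),interpolation=3)
cv2.imwrite("pics/p3.png",np.hstack([up(g[210:290,255:325],500-62,500),up(w[80:320,190:510],360,500)]))
E
```

View pics/p3.png

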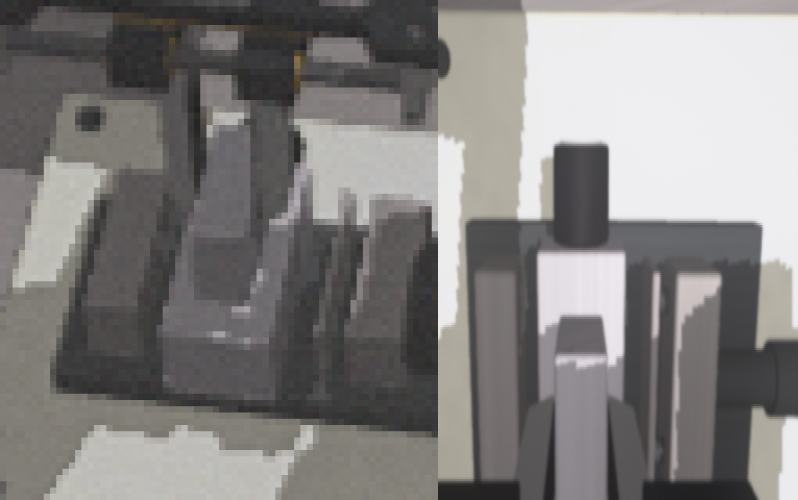

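```bash
python3 - <<'E'
from h import *
sd=lambda u,v:np.array((255+u/6.25,210+v/6.25))
b=sd(54,389)-proj('side',place(VI,[.045,-.170,.026]))[0];print('bias',b)
O=[([.045,-.022,.04],(163,335)),([.045,.022,.04],(277,345)),([.045,-.022,0],(160,392)),([.045,.022,0],(272,402)),
([.028,-.011,.082],(195,237)),([.028,.011,.082],(255,240)),([.028,-.011,.04],(190,298)),([.028,.011,.04],(248,307))]
def f(v):
    return np.ravel([(proj('side',place(VI,R.from_euler('y',v[3]).apply(np.array(P))+v[:3]))[0]+b-sd(*uv)) for P,uv in O])
r=least_squares(f,[0,-.102,.03,0],loss='soft_l1');print(r.x,r.fun.round(1).reshape(-1,2).tolist())
x=r.x; print('lowest +x edge z',(R.from_euler('y',x[3]).apply([.045,0,0])+x[:3])[2])
E
```

```text
bias [1.58331564 3.26000953]
[-0.02026108 -0.10781236  0.00363318 -0.00394722] [[-0.3, -0.5], [-0.9, -0.1], [1.2, 0.0], [0.6, 0.4], [-0.8, -0.4], [-1.4, 0.1], [1.0, 0.5], [0.5, 0.0]]
lowest +x edge z 0.003810806939253517
```

```bash
python3 - <<'E'
from h import *
from station import *
g=grab_frame('wrist'); CAM['wrist']=(g['fx'],g['cx'],g['cy'],g['origin'],g['orientation']); print(g['origin'],read_state()['eef_pos'])
wr=lambda u,v:np.array((190+(u-438)/1.125,80+v/2.083))
vis=[([.035*-1,-.135,.06],(515,268)),([-.045,-.170,.026],(467,225)),([-.045,.005,.026],(760,227))]
for P,uv in vis: print('vise chk',(proj('wrist',place(VI,P))[0]-wr(*uv)).round(1))
b=-np.mean([(proj('wrist',place(VI,P))[0]-wr(*uv)) for P,uv in vis],0)
O=[([-.045,.022,.04],(625,252)),([-.045,-.022,.04],(538,252)),([-.028,.011,.082],(608,353)),([-.028,-.011,.082],(554,353)),([-.028,.011,.04],(603,317)),([-.028,-.011,.04],(560,317)),([-.073,.015,.02],(608,148)),([-.073,-.015,.02],(554,148))]
for bb in (0,b):
  def f(v):
    return np.ravel([(proj('wrist',place(VI,R.from_euler('y',v[3]).apply(np.array(P))+v[:3]))[0]+bb-wr(*uv)) for P,uv in O])
  r=least_squares(f,[0,-.102,.03,0],loss='soft_l1');x=r.x;print(x,r.fun.round(1).reshape(-1,2).tolist())
  print('z edges',[(R.from_euler('y',x[3]).apply([e,0,0])+x[:3])[2] for e in(.045,-.045)])
E
```

```text
[ 0.43286739 -0.07910324  0.26853683] [ 0.50040882 -0.08695075  0.08960015]
vise chk [ 0.1 -0.1]
vise chk [-3.2 -2.5]
vise chk [ 3.1 -3.7]
[ 0.00638665 -0.10133816  0.02309244 -0.01497852] [[0.1, 0.8], [-0.6, 0.8], [0.1, -0.1], [0.5, -0.0], [-0.2, -0.9], [-0.3, -0.8], [1.2, 0.1], [-0.9, 0.1]]
z edges [np.float64(0.023766446906485095), np.float64(0.022418430912311608)]
[ 0.00507085 -0.10132537  0.02253808 -0.00972602] [[0.1, 0.8], [-0.6, 0.9], [0.1, -0.1], [0.6, -0.0], [-0.2, -0.8], [-0.3, -0.8], [1.2, 0.0], [-0.9, 0.1]]
z edges [np.float64(0.022975740103051333), np.float64(0.022100412044178286)]
```

The wrist fit shows the carrier level and on the bed, at vise x +5 mm and y -101 mm. Releasing it.

arm_command(fingers=[-0.3, -0.3, 0.2, 0.4, 0.4, 0.4, 0.4, 0.4, 0.4, 0.4], slide=[[0, 0, 0], [0, 0, 0], [0, 0, 0], [0, 0, 0], [0, 0, 0], [0, 0, 0], [0, 0, 0], [0, 0, 0], [0, 0, 0], [0, 0, 0]], dr=[[0, 0, 0], [0, 0, 0], [0, 0, 0], [0, 0, 0], [0, 0, 0], [0, 0, 0], [0, 0, 0], [0, 0, 0], [0, 0, 0], [0, 0, 0]], newtons=30)

```text
time: 12.77
eef_pos: [0.4993, -0.0869, 0.0891]
orientation: [-0.0, 0.055, 0.998, 0.0]
contact_force: [-0.5, -0.8, 0.2]
finger_gap: 0.0658
grasp_force: 0.0
```

arm_command(fingers=[0.4, 0.4, 0.4, 0.4, 0.4, 0.4], slide=[[0, 0, -0.3], [0, 0, -0.7], [0, 0, -0.9], [0, 0, -0.9], [0, 0, -0.9], [0, 0, 0]], dr=[[0, 0, 0], [0, 0, 0], [0, 0, 0], [0, 0, 0], [0, 0, 0], [0, 0, 0]])

```text
time: 13.27
eef_pos: [0.5024, -0.0878, 0.2077]
orientation: [0.006, 0.055, 0.998, -0.001]
contact_force: [0.2, 1.1, 0.9]
finger_gap: 0.0657
grasp_force: 0.0
```

```bash
cat >> h.py <<'E'
RV=R.from_euler('z',VI[2]).as_matrix(); AX=np.array([0,.5,3**.5/2]); HUB=np.array([0,.149,.124])
RT=frame(RV@-AX,RV@np.array([1,0,0]))
def knob(d): d=np.radians(d); return HUB+.045*np.array([np.cos(d),np.sin(d)*3**.5/2,-np.sin(d)*.5])
def tcpk(d,off=-.014): return place(VI,knob(d)+off*AX)[0]
E
python3 - <<'E'
from station import *
from h import *
s=read_state(); Ra=rot(s['orientation']).as_matrix();print(s['finger_gap'],s['eef_pos'])
t=turn(Ra,RT); print(t, t/17*10)
plan(s['eef_pos'],Ra,[(.34,-.10,.22),(.33,.25,.30)]); print(tcpk(180,.086),tcpk(180))
plan(np.array([.33,.25,.30]),RT,[tcpk(180,.086)])
E
```

```text
0.06565570473983981 [ 0.50238728 -0.08781902  0.20766899]
[ 0.41728708 -0.39973019  1.52860043] [ 0.24546299 -0.23513541  0.89917673]
7 rows of [0.761, -0.143, -0.067]
14 rows of [0.114, 0.825, -0.194]
[0.48735646 0.2102061  0.19847818] [0.48183276 0.16051215 0.11187564]
8 rows of [0.132, 0.67, 0.413]
```

arm_command(fingers=[0.4, 0.4, 0.4, 0.4, 0.4, 0.4, 0.4], slide=[[0.761, -0.143, -0.067], [0.761, -0.143, -0.067], [0.761, -0.143, -0.067], [0.761, -0.143, -0.067], [0.761, -0.143, -0.067], [0.761, -0.143, -0.067], [0.761, -0.143, -0.067]], dr=[[0, 0, 0], [0, 0, 0], [0, 0, 0], [0, 0, 0], [0, 0, 0], [0, 0, 0], [0, 0, 0]])

```text
time: 13.85
eef_pos: [0.3359, -0.0989, 0.214]
orientation: [-0.001, 0.055, 0.998, 0.0]
contact_force: [-0.4, -0.5, 0.1]
finger_gap: 0.0658
grasp_force: 0.0
```

arm_command(fingers=[0.4, 0.4, 0.4, 0.4, 0.4, 0.4, 0.4], slide=[[0.114, 0.825, -0.194], [0.114, 0.825, -0.194], [0.114, 0.825, -0.194], [0.114, 0.825, -0.194], [0.114, 0.825, -0.194], [0.114, 0.825, -0.194], [0.114, 0.825, -0.194]], dr=[[0, 0, 0], [0, 0, 0], [0, 0, 0], [0, 0, 0], [0, 0, 0], [0, 0, 0], [0, 0, 0]])

```text
time: 14.43
eef_pos: [0.3322, 0.0769, 0.2552]
orientation: [-0.0, 0.056, 0.998, 0.0]
contact_force: [1.1, -0.2, -0.5]
finger_gap: 0.066
grasp_force: 0.0
```

arm_command(fingers=[0.4, 0.4, 0.4, 0.4, 0.4, 0.4, 0.4], slide=[[0.114, 0.825, -0.194], [0.114, 0.825, -0.194], [0.114, 0.825, -0.194], [0.114, 0.825, -0.194], [0.114, 0.825, -0.194], [0.114, 0.825, -0.194], [0.114, 0.825, -0.194]], dr=[[0, 0, 0], [0, 0, 0], [0, 0, 0], [0, 0, 0], [0, 0, 0], [0, 0, 0], [0, 0, 0]])

```text
time: 15.02
eef_pos: [0.3276, 0.2518, 0.2959]
orientation: [-0.0, 0.055, 0.998, 0.0]
contact_force: [0.5, -0.9, -0.3]
finger_gap: 0.0656
grasp_force: 0.0
```

arm_command(fingers=[0.2, 0.2, 0.2, 0.2, 0.2, 0.2, 0.2, 0.2, 0.2], slide=[[0, 0, 0], [0, 0, 0], [0, 0, 0], [0, 0, 0], [0, 0, 0], [0, 0, 0], [0, 0, 0], [0, 0, 0], [0, 0, 0]], dr=[[0.245, -0.235, 0.899], [0.245, -0.235, 0.899], [0.245, -0.235, 0.899], [0.245, -0.235, 0.899], [0.245, -0.235, 0.899], [0.245, -0.235, 0.899], [0.245, -0.235, 0.899], [0.245, -0.235, 0.899], [0.245, -0.235, 0.899]])

```text
time: 15.77
eef_pos: [0.3278, 0.2506, 0.2957]
orientation: [0.097, 0.443, 0.884, -0.113]
contact_force: [-0.4, -0.2, 0.7]
finger_gap: 0.0562
grasp_force: 0.0
```

arm_command(fingers=[0.2, 0.2, 0.2, 0.2, 0.2, 0.2, 0.2, 0.2, 0.2, 0.2, 0.2], slide=[[0, 0, 0], [0, 0, 0], [0, 0, 0], [0, 0, 0], [0, 0, 0], [0, 0, 0], [0, 0, 0], [0, 0, 0], [0, 0, 0], [0, 0, 0], [0, 0, 0]], dr=[[0.245, -0.235, 0.899], [0.245, -0.235, 0.899], [0.245, -0.235, 0.899], [0.245, -0.235, 0.899], [0.245, -0.235, 0.899], [0.245, -0.235, 0.899], [0.245, -0.235, 0.899], [0.245, -0.235, 0.899], [0, 0, 0], [0, 0, 0], [0, 0, 0]])

```text
time: 16.68
eef_pos: [0.328, 0.2505, 0.2958]
orientation: [0.167, 0.718, 0.647, -0.196]
contact_force: [0.2, -0.3, -0.1]
finger_gap: 0.0565
grasp_force: 0.0
```

```bash
python3 - <<'E'
from station import *
from h import *
s=read_state(); Ra=rot(s['orientation']).as_matrix();print(s['finger_gap'],s['eef_pos'],s['joint_pos'])
print(turn(Ra,RT)*10)
plan(s['eef_pos'],RT,[tcpk(180,.086)])
E
```

```text
0.05645905146611366 [0.32800154 0.25054249 0.29583856] [ 0.7758001   0.08262743  1.2893711  -0.37731727  2.15941899  0.73167384]
[-0.10078507 -0.03335029  0.08490909]
8 rows of [0.122, 0.678, 0.398]
```

arm_command(fingers=[0.2, 0.2, 0.2, 0.2, 0.2, 0.2, 0.2, 0.2, 0.2, 0.2, 0.2], slide=[[0.122, 0.678, 0.398], [0.122, 0.678, 0.398], [0.122, 0.678, 0.398], [0.122, 0.678, 0.398], [0.122, 0.678, 0.398], [0.122, 0.678, 0.398], [0.122, 0.678, 0.398], [0.122, 0.678, 0.398], [0, 0, 0], [0, 0, 0], [0, 0, 0]], dr=[[-0.1, -0.03, 0.085], [0, 0, 0], [0, 0, 0], [0, 0, 0], [0, 0, 0], [0, 0, 0], [0, 0, 0], [0, 0, 0], [0, 0, 0], [0, 0, 0], [0, 0, 0]])

```text
time: 17.6
eef_pos: [0.4867, 0.2103, 0.1992]
orientation: [0.173, 0.72, 0.644, -0.192]
contact_force: [0.5, 0.4, 0.3]
finger_gap: 0.0564
grasp_force: 0.0
```

```bash
python3 - <<'E'
from station import *
from h import *
import cv2
s=read_state(); Ra=rot(s['orientation']).as_matrix();print(s['eef_pos'],turn(Ra,RT)*10)
plan(s['eef_pos'],RT,[tcpk(180,.036),tcpk(180)])
g=grab_frame('wrist'); CAM['wrist']=(g['fx'],g['cx'],g['cy'],g['origin'],g['orientation'])
t=grab_frame('top')['pixels'][170:300,190:310]
for d in(170,180,190):
  for o in(-.023,.023): print(d,o,proj('wrist',place(VI,knob(d)+o*AX))[0].round(),proj('top',place(VI,knob(d)+o*AX))[0].round())
cv2.imwrite("pics/k1.png",np.hstack([cv2.resize(g['pixels'],(500,375)),cv2.resize(t,(300,375))]))
E
```

```text
[0.48669384 0.21029362 0.19920649] [ 2.36184060e-06 -6.70591628e-03 -1.63115744e-02]
2 rows of [0.006, 0.011, 0.844]
2 rows of [0.0, 0.0, 0.833]
170 -0.023 [318. 229.] [236. 235.]
170 0.023 [318. 243.] [221. 231.]
180 -0.023 [317. 238.] [239. 236.]
180 0.023 [317. 254.] [224. 231.]
190 -0.023 [318. 248.] [242. 235.]
190 0.023 [318. 265.] [227. 231.]
```

View pics/k1.png

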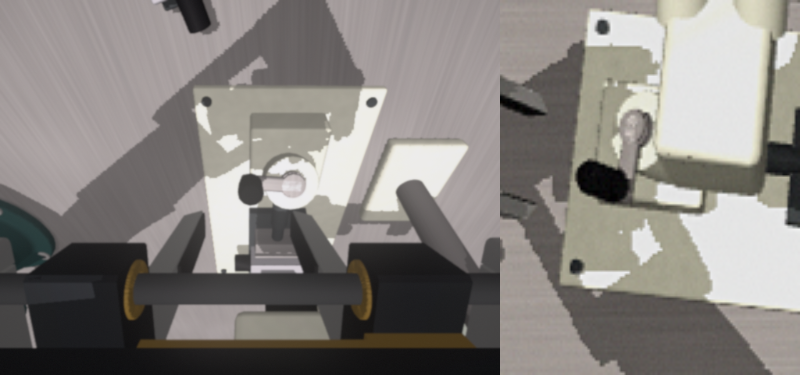

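Wrist and top views agree on the knob at a crank direction of about 177° (wrist pixel (320,241)). The carrier stands in the vise. Approaching the knob.

arm_command(fingers=[0.2, 0.2, 0.2, 0.2, 0.2, 0.2], slide=[[-0.03, 0.01, 0.84], [-0.03, 0.01, 0.84], [0, 0, 0.83], [0, 0, 0.84], [0, 0, 0], [0, 0, 0]], dr=[[0, 0, 0], [0, 0, 0], [0, 0, 0], [0, 0, 0], [0, 0, 0], [0, 0, 0]])

```text
time: 18.2
eef_pos: [0.4811, 0.1585, 0.1124]
orientation: [0.172, 0.72, 0.644, -0.193]
contact_force: [0.2, 0.2, 0.1]
finger_gap: 0.0563
grasp_force: 0.0
```

```bash
python3 - <<'E'
from station import *
from h import *
s=read_state(); print(s['eef_pos'],s['contact_force']); plan(s['eef_pos'],RT,[tcpk(177)],1)
E
```

```text
[0.48106427 0.15851123 0.11238594] [0.16114188 0.20948456 0.06297797]
1 rows of [0.147, 0.02, -0.02]
```

arm_command(fingers=[0.2, 0.2, -1, -1, -1, -1, -1, -1, -1, -1, -1, -1], slide=[[0.147, 0.02, 0], [0, 0, 0], [0, 0, 0], [0, 0, 0], [0, 0, 0], [0, 0, 0], [0, 0, 0], [0, 0, 0], [0, 0, 0], [0, 0, 0], [0, 0, 0], [0, 0, 0]], dr=[[0, 0, 0], [0, 0, 0], [0, 0, 0], [0, 0, 0], [0, 0, 0], [0, 0, 0], [0, 0, 0], [0, 0, 0], [0, 0, 0], [0, 0, 0], [0, 0, 0], [0, 0, 0]], newtons=25)

```text
time: 19.2
eef_pos: [0.4839, 0.1622, 0.1102]
orientation: [0.173, 0.72, 0.643, -0.192]
contact_force: [4.6, -0.2, 0.5]
finger_gap: 0.0237
grasp_force: 25.0
```

```bash
cat >> h.py <<'E'
def arc(p,d0,step,n,off=-.014):
    "n rows along the knob circle from pose p; d decreasing = clockwise"
    rows=[]
    for i in range(1,n+1):
        w=tcpk(d0-step*i,off); r=(RT.T@(w-p)/.03).round(2); rows.append(r.tolist()); p=p+RT@r*.03
    print(rows)
def where(p):
    q=RV.T@(p-np.array([VI[0],VI[1],0]))-HUB; e=np.array([q[0],q@np.array([0,3**.5/2,-.5]),q@AX]); return np.degrees(np.arctan2(e[1],e[0])),np.hypot(e[0],e[1]),e[2]
E
python3 - <<'E'
from station import *
from h import *
s=read_state(); p=s['eef_pos'];print(p,s['contact_force'],s['finger_gap'],where(p)); arc(p,where(p)[0],18,12)
E
```

```text
[0.48387934 0.1622415  0.11015791] [ 4.57380849 -0.23163225  0.49551432] 0.0237460702395628 (np.float64(176.62756157857632), np.float64(0.04323186022393582), np.float64(-0.014515167282545234))
[[0.46, 0.04, -0.02], [0.41, 0.24, 0.0], [0.31, 0.35, 0.0], [0.19, 0.43, 0.0], [0.04, 0.47, 0.0], [-0.1, 0.46, 0.0], [-0.24, 0.4, 0.0], [-0.35, 0.31, 0.0], [-0.43, 0.19, 0.0], [-0.46, 0.05, 0.0], [-0.46, -0.1, 0.0], [-0.41, -0.24, 0.0]]
```

arm_command(fingers=[-1, -1, -1, -1, -1, -1, -1], slide=[[0.46, 0.06, 0], [0.41, 0.24, 0], [0.31, 0.35, 0], [0.19, 0.43, 0], [0.04, 0.47, 0], [0, 0, 0], [0, 0, 0]], dr=[[0, 0, 0], [0, 0, 0], [0, 0, 0], [0, 0, 0], [0, 0, 0], [0, 0, 0], [0, 0, 0]])

```text
time: 19.78
eef_pos: [0.5338, 0.193, 0.0892]
orientation: [0.173, 0.721, 0.643, -0.193]
contact_force: [3.2, -1.8, 2.0]
finger_gap: 0.0235
grasp_force: 25.0
```

```bash
python3 - <<'E'
from station import *
from h import *
s=read_state(); p=s['eef_pos'];print(p,RT.T@s['contact_force'],s['finger_gap'],where(p)); arc(p,where(p)[0],18,12)
E
```

```text
[0.53383754 0.19299899 0.08919056] [-2.23818973  3.39852825 -1.01780628] 0.023497143075290532 (np.float64(85.99853998557778), np.float64(0.04438843944140581), np.float64(-0.014629278688226806))
[[-0.09, 0.46, -0.02], [-0.24, 0.4, -0.0], [-0.35, 0.31, -0.0], [-0.43, 0.18, -0.0], [-0.47, 0.04, -0.0], [-0.46, -0.1, -0.0], [-0.4, -0.24, -0.0], [-0.31, -0.36, -0.0], [-0.18, -0.43, -0.0], [-0.04, -0.47, -0.0], [0.1, -0.46, -0.0], [0.24, -0.4, -0.0]]
```

arm_command(fingers=[-1, -1, -1, -1, -1, -1, -1, -1, -1, -1, -1, -1], slide=[[-0.09, 0.46, 0], [-0.24, 0.4, 0], [-0.35, 0.31, 0], [-0.43, 0.18, 0], [-0.47, 0.04, 0], [-0.46, -0.1, 0], [-0.4, -0.24, 0], [-0.31, -0.36, 0], [-0.18, -0.43, 0], [-0.04, -0.47, 0], [0, 0, 0], [0, 0, 0]], dr=[[0, 0, 0], [0, 0, 0], [0, 0, 0], [0, 0, 0], [0, 0, 0], [0, 0, 0], [0, 0, 0], [0, 0, 0], [0, 0, 0], [0, 0, 0], [0, 0, 0], [0, 0, 0]])

```text
time: 20.78
eef_pos: [0.5167, 0.1171, 0.1339]
orientation: [0.172, 0.72, 0.643, -0.194]
contact_force: [-3.1, -0.5, 3.6]
finger_gap: 0.0236
grasp_force: 25.0
```

```bash
python3 - <<'E'
from station import *
from h import *
s=read_state(); p=s['eef_pos'];print(p,RT.T@s['contact_force'],s['finger_gap'],where(p)); arc(p,where(p)[0],18,12)
E
```

```text
[0.51670057 0.11705975 0.13391146] [-2.51739771 -3.07825762 -2.74216477] 0.023556877414561486 (np.float64(-97.01228652549432), np.float64(0.0454222973615854), np.float64(-0.014583643114612315))
[[0.14, -0.45, -0.02], [0.27, -0.39, 0.0], [0.37, -0.29, 0.0], [0.44, -0.16, 0.0], [0.47, -0.01, 0.0], [0.45, 0.13, 0.0], [0.39, 0.26, 0.0], [0.28, 0.37, 0.0], [0.17, 0.44, 0.0], [0.01, 0.47, 0.0], [-0.13, 0.45, 0.0], [-0.26, 0.39, 0.0]]
```

arm_command(fingers=[-1, -1, -1, -1, -1, -1, -1, -1, -1, -1, -1, -1], slide=[[0.14, -0.45, 0], [0.27, -0.39, 0], [0.37, -0.29, 0], [0.44, -0.16, 0], [0.47, -0.01, 0], [0.45, 0.13, 0], [0.39, 0.26, 0], [0.28, 0.37, 0], [0.17, 0.44, 0], [0.01, 0.47, 0], [0, 0, 0], [0, 0, 0]], dr=[[0, 0, 0], [0, 0, 0], [0, 0, 0], [0, 0, 0], [0, 0, 0], [0, 0, 0], [0, 0, 0], [0, 0, 0], [0, 0, 0], [0, 0, 0], [0, 0, 0], [0, 0, 0]])

```text
time: 21.78
eef_pos: [0.5395, 0.192, 0.0892]
orientation: [0.175, 0.721, 0.642, -0.195]
contact_force: [0.4, -6.5, 6.7]
finger_gap: 0.0237
grasp_force: 25.0
```

```bash
python3 - <<'E'
from station import *
from h import *
import cv2
s=read_state(); p=s['eef_pos'];print(p,RT.T@s['contact_force'],s['finger_gap'],where(p)); arc(p,where(p)[0],15,8)
t=grab_frame('top')['pixels'];g=grab_frame('side')['pixels']
cv2.imwrite("pics/v1.png",np.hstack([cv2.resize(t[195:265,295:405],(500,318),interpolation=3),cv2.resize(g[220:290,255:321],(300,318),interpolation=3)]))
E
```

```text
[0.53950524 0.19202072 0.08921575] [-8.88665638  1.10259892 -2.62058985] 0.02372040289000022 (np.float64(78.63367280751483), np.float64(0.04484744091047616), np.float64(-0.014780534209214675))
[[-0.12, 0.37, -0.03], [-0.22, 0.33, 0.0], [-0.29, 0.25, 0.0], [-0.36, 0.18, 0.0], [-0.38, 0.07, 0.0], [-0.39, -0.02, 0.0], [-0.37, -0.13, 0.0], [-0.33, -0.22, 0.0]]
```

View pics/v1.png

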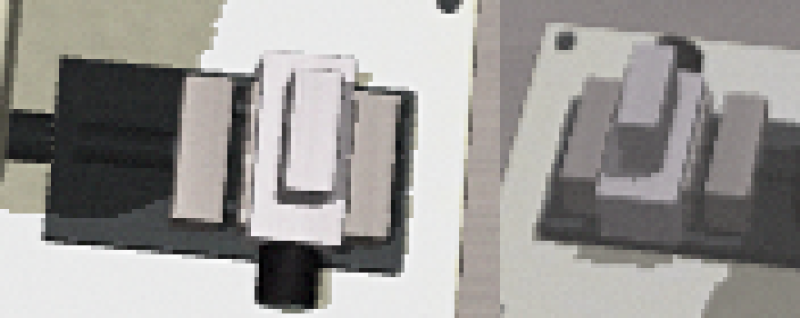

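The picture shows the carrier upright and square between the pad and the fixed jaw, with contact just beginning. Winding further.

arm_command(fingers=[-1, -1, -1, -1, -1, -1, -1], slide=[[-0.12, 0.37, 0], [-0.22, 0.33, 0], [-0.29, 0.25, 0], [-0.36, 0.18, 0], [-0.38, 0.07, 0], [0, 0, 0], [0, 0, 0]], dr=[[0, 0, 0], [0, 0, 0], [0, 0, 0], [0, 0, 0], [0, 0, 0], [0, 0, 0], [0, 0, 0]])

```text
time: 22.47
eef_pos: [0.573, 0.1559, 0.1081]
orientation: [0.173, 0.72, 0.644, -0.19]
contact_force: [6.7, 0.2, -0.5]
finger_gap: 0.0233
grasp_force: 25.0
```

```bash
python3 - <<'E'
from station import *
from h import *
s=read_state(); p=s['eef_pos'];print(p,RT.T@s['contact_force'],s['finger_gap'],where(p)); arc(p,where(p)[0],8,6)
E
```

```text
[0.57298065 0.15585753 0.10807048] [1.03682243e+00 6.68423219e+00 2.03870789e-03] 0.0232995165091447 (np.float64(8.167057029477586), np.float64(0.04657656488252833), np.float64(-0.014573697379190915))
[[-0.22, -0.04, -0.02], [-0.2, -0.01, 0.0], [-0.21, -0.04, 0.0], [-0.2, -0.07, 0.0], [-0.18, -0.1, 0.0], [-0.17, -0.12, 0.0]]
```

arm_command(fingers=[-1, -1, -1, -1], slide=[[-0.22, -0.02, 0], [-0.2, -0.01, 0], [0, 0, 0], [0, 0, 0]], dr=[[0, 0, 0], [0, 0, 0], [0, 0, 0], [0, 0, 0]])

```text
time: 22.8
eef_pos: [0.572, 0.145, 0.1144]
orientation: [0.175, 0.72, 0.644, -0.189]
contact_force: [8.9, 0.2, 0.1]
finger_gap: 0.0236
grasp_force: 25.0
```

arm_command(fingers=[-1, -1, -1, -1], slide=[[-0.21, -0.04, 0], [0, 0, 0], [0, 0, 0], [0, 0, 0]], dr=[[0, 0, 0], [0, 0, 0], [0, 0, 0], [0, 0, 0]])

```text
time: 23.13
eef_pos: [0.5701, 0.1394, 0.1177]
orientation: [0.175, 0.72, 0.644, -0.189]
contact_force: [9.2, -2.0, -1.9]
finger_gap: 0.0234
grasp_force: 25.0
```

```bash
python3 - <<'E'
from station import *
from h import *
s=read_state(); p=s['eef_pos'];print(p,RT.T@s['contact_force'],s['finger_gap'],where(p)); arc(p,where(p)[0],8,4)
E
```

```text
[0.5700911  0.13940747 0.11774361] [0.13399146 9.31529436 2.15017614] 0.023355333354227088 (np.float64(-15.691098209971033), np.float64(0.046793444278231365), np.float64(-0.014530814763825594))
[[-0.18, -0.13, -0.02], [-0.19, -0.1, 0.0], [-0.17, -0.12, 0.0], [-0.15, -0.14, 0.0]]
```

arm_command(fingers=[-1, -1, -1, -1], slide=[[-0.18, -0.13, 0], [0, 0, 0], [0, 0, 0], [0, 0, 0]], dr=[[0, 0, 0], [0, 0, 0], [0, 0, 0], [0, 0, 0]])

```text
time: 23.47
eef_pos: [0.567, 0.1341, 0.1211]
orientation: [0.176, 0.72, 0.644, -0.189]
contact_force: [11.2, -4.4, 0.5]
finger_gap: 0.0236
grasp_force: 25.0
```

arm_command(fingers=[-1, -1, -1, -1], slide=[[-0.19, -0.1, 0], [0, 0, 0], [0, 0, 0], [0, 0, 0]], dr=[[0, 0, 0], [0, 0, 0], [0, 0, 0], [0, 0, 0]])

```text
time: 23.8
eef_pos: [0.5629, 0.129, 0.1243]
orientation: [0.176, 0.72, 0.643, -0.19]
contact_force: [10.2, -6.0, 1.0]
finger_gap: 0.0233
grasp_force: 25.0
```

```bash
python3 - <<'E'
from station import *
from h import *
import cv2
s=read_state(); p=s['eef_pos'];print(p,RT.T@s['contact_force'],s['finger_gap'],where(p))
t=grab_frame('top')['pixels']
cv2.imwrite("pics/v2.png",cv2.resize(t[195:265,295:405],(770,490),interpolation=3))
E
```

```text
[0.56288627 0.1289663  0.1242702 ] [-4.73598606 10.77116587  1.56971758] 0.023312236256340064 (np.float64(-33.24752770235273), np.float64(0.04668411765321752), np.float64(-0.014465226760662269))
```

View pics/v2.png

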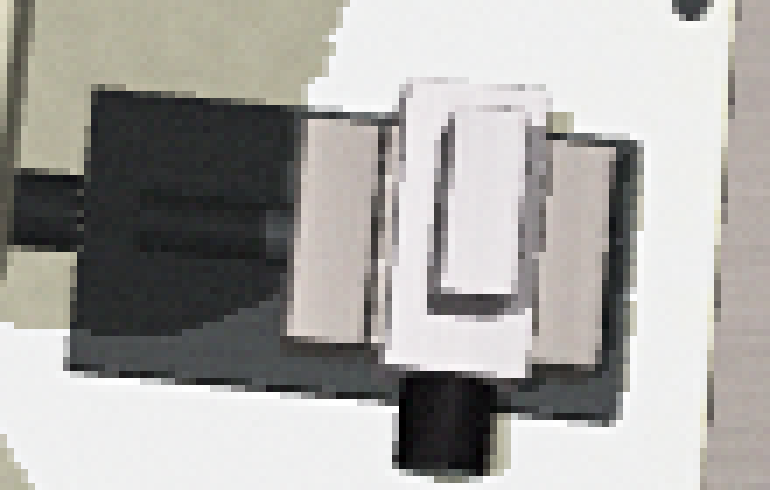

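```bash
python3 - <<'E'
import numpy as np
d=-33;r=.047
for i in range(5):
  a,b=np.radians(d),np.radians(d-8); print([round(r*(np.sin(b)-np.sin(a))/.03,2),round(r*(np.cos(b)-np.cos(a))/.03,2),0]); d-=8
E
```

```text
[np.float64(-0.17), np.float64(-0.13), 0]
[np.float64(-0.15), np.float64(-0.15), 0]
[np.float64(-0.13), np.float64(-0.17), 0]
[np.float64(-0.11), np.float64(-0.19), 0]
[np.float64(-0.08), np.float64(-0.2), 0]
```

arm_command(fingers=[-1, -1, -1, -1], slide=[[-0.17, -0.13, 0], [0, 0, 0], [0, 0, 0], [0, 0, 0]], dr=[[0, 0, 0], [0, 0, 0], [0, 0, 0], [0, 0, 0]])

```text
time: 24.18
eef_pos: [0.5611, 0.1272, 0.1255]
orientation: [0.176, 0.72, 0.645, -0.186]
contact_force: [17.4, -0.8, -4.5]
finger_gap: 0.0234
grasp_force: 25.0
```

arm_command(fingers=[-1, -1, -1, -1], slide=[[-0.15, -0.13, 0], [0, 0, 0], [0, 0, 0], [0, 0, 0]], dr=[[0, 0, 0], [0, 0, 0], [0, 0, 0], [0, 0, 0]])

```text
time: 24.52
eef_pos: [0.5606, 0.1262, 0.1263]
orientation: [0.177, 0.72, 0.647, -0.181]
contact_force: [28.4, 2.9, -11.4]
finger_gap: 0.0234
grasp_force: 25.0
```

```bash
python3 - <<'E'
from station import *
from h import *
s=read_state(); p=s['eef_pos'];print(p,RT.T@s['contact_force'],s['finger_gap'],where(p))
E
```

```text
[0.56058892 0.12616068 0.12628528] [10.85504383 27.88080546  6.85897498] 0.023437533416774705 (np.float64(-38.26356175846245), np.float64(0.047211464723508276), np.float64(-0.014241239937719736))
```

The crank has reached its end stop, as the resistance has risen sharply. I'll ease off, let go and retract along the shaft.

arm_command(fingers=[-1, -1, 0.2, 0.2, 0.2, 0.2, 0.2, 0.2, 0.2, 0.2], slide=[[0.2, 0.18, 0], [0, 0, 0], [0, 0, 0], [0, 0, 0], [0, 0, 0], [0, 0, 0], [0, 0, 0], [0, 0, 0], [0, 0, 0], [0, 0, 0]], dr=[[0, 0, 0], [0, 0, 0], [0, 0, 0], [0, 0, 0], [0, 0, 0], [0, 0, 0], [0, 0, 0], [0, 0, 0], [0, 0, 0], [0, 0, 0]])

```text
time: 25.35
eef_pos: [0.5552, 0.1265, 0.1259]
orientation: [0.173, 0.72, 0.644, -0.193]
contact_force: [0.7, 0.5, -0.4]
finger_gap: 0.0562
grasp_force: 0.0
```

arm_command(fingers=[0.2, 0.2, 0.2, 0.2, 0.2, 0.2, 0.2, 0.2], slide=[[0, 0, -0.4], [0, 0, -0.6], [0, 0, -0.8], [0, 0, -0.8], [0, 0, -0.8], [0, 0, -0.8], [0, 0, 0], [0, 0, 0]], dr=[[0, 0, 0], [0, 0, 0], [0, 0, 0], [0, 0, 0], [0, 0, 0], [0, 0, 0], [0, 0, 0], [0, 0, 0]])

```text
time: 26.02
eef_pos: [0.563, 0.1899, 0.2367]
orientation: [0.173, 0.721, 0.644, -0.191]
contact_force: [0.8, 0.4, -0.2]
finger_gap: 0.0558
grasp_force: 0.0
```

```bash
python3 - <<'E'
from station import *
from h import *
import cv2
s=read_state(); p=s['eef_pos'];print(p,s['contact_force'],s['finger_gap'],s['time'])
t=grab_frame('top')['pixels']
# fit carrier: compare with v2 numerically over carrier region, then fit corners
a=cv2.cvtColor(cv2.resize(t[195:265,295:405],(770,490),interpolation=3),6).astype(int);b=cv2.imread('pics/v2.png',0).astype(int)
print('diff carrier region',np.abs(a-b)[60:480,380:620].mean(),np.abs(a-b)[60:480,380:620].max())
un=lambda L:np.array([(295+(u+.5)/7-.5,195+(v+.5)/7-.5) for u,v in L])
c,r=fitpose([('top',place([0,0,0],np.array([[45,22,66],[-45,22,66],[-45,-22,66],[28,11,108],[28,-11,108],[-28,-11,108],[-28,11,108]])/1e3),un([(402,80),(383,362),(528,377),(450,108),(530,112),(518,293),(440,290)]))],[.5,-.1,-.11])
v=RV.T@(np.r_[c[:2],0]-[VI[0],VI[1],0]);print(v,c[2]-VI[2],r.round(1).tolist())
E
```

```text
[0.56295864 0.18991912 0.23670532] [ 0.77407856  0.42127081 -0.1916203 ] 0.05581622464394484 26.0167
diff carrier region 7.513115079365079 19
[ 0.00382174 -0.11311021  0.        ] 0.010910418995631985 [[0.2, -0.5], [0.2, 0.7], [0.2, 0.2], [0.3, -0.7], [-0.5, -0.4], [-0.4, 0.6], [-0.0, 0.1]]
```

The carrier sits at vise x +4 mm, y -113 mm and is square to the jaws. The robot is clear, so I'm handing in.

```bash
python3 -c "
from station import *
print(hand_in())"
```

```text
the job is handed in; nothing more can be done
None
```

The job is handed in: the carrier is upright and square against the fixed jaw (vise x +4 mm, y -113 mm), lens to the front, with the crank wound to its end stop and the gripper open and clear; the pad force was not measured, and no verdict came back.

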